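# Move three lab vessels on to their next place

## Robot

A 6-joint arm with a two-finger parallel gripper is mounted at the origin on the work surface. World frame = base frame: x ahead of the robot, y to its left, z up, the work surface at z = 0. Lengths are in m, angles in rad, forces in N, time in s.
With the tool pointing down it reaches from about 0.275 to 0.875 m from the base axis. Payload 12.5 kg.
Tool frame: the origin (TCP) lies on the centre line of the jaws, within the pads' length; the fingertips stand arm.finger_overhang ahead of it and the grasp point (between the pads) lies 2 mm behind it (arm.finger_overhang is the distance from the TCP to the fingertips, in m); z points along the fingers, y is the direction in which the jaws open and shut (so a half turn about z gives the same grasp; the last joint's range is limited). The gripper opens to 85 mm and grips with 20 to 120 N. Pads are 22 mm wide; open, the fingers measure 114 mm over their backs; the gripper's body (76 mm by 85 mm) begins 54 mm behind the grasp point. The pads swing forward as they close: fully open they stand 13 mm farther back than shut.
Start: joints at [1.022, 0.351, 1.652, -0, 1.139, -0.085], TCP at [0.246, 0.492, 0.248] pointing down, gripper open.
Joint ranges: [-2.75, 2.75], [-0.79, 2.1], [0.01, 2.65], [-1.57, 4.71], [0.07, 3.14], [-2.87, 2.87]. Speed limits (rad/s): [2.22, 2.22, 2.79, 3.14, 3.14, 3.14].

## Interface

Orientations are given as a 3x3 rotation matrix whose columns are the frame's x, y, z axes.
In Python, from bench import arm gives the robot as it stands. The module is installed in compiled form; this text tells all that it offers.
- The arm moves only by the tool arm_command, never from a script. Its argument "steps" is a list of rows, each a list of 7 numbers: the turn, a rotation vector about the world's x, y, z in degrees, then the shift along the world's x, y, z in cm, then the finger opening in cm, from 0 to 8.54. In form: [[ax, ay, az, x, y, z, claw], ...]. A call has 1 to 10 rows; each row shifts and turns the commanded pose from where the row before left it; what a row does not reach is not made up. A row lasts 1/12 s, in which the tool goes at most 41.7 mm and 7.16 degrees, less where a joint would pass 70% of its speed; a pose out of reach is approached as far as the arm can. A call is refused whole if a number of a shift passes 4.17 or a number of a turn 7.16, either way. A call with a gripper value outside its range is refused whole. The fingers move at their own pace and stop on an object; "force" is the grip in N (left out, the last holds). Time passes only in rows, so rows that do not move let the fingers close. It gives the time, the measured TCP pose, the force and the opening at its end, in the units of the state.
- arm.sense(): the state, without advancing time (a new reading comes with each control period).
- arm.get_image(name): name is "scene" or "top" or "wrist"; returns (picture, depth): 480x640x3 uint8, red, green, blue; 480x640 float32, m along the optical axis (not along the pixel's ray), 0 where there is no reading.
- arm.get_calibration(name): a dict with "camera_matrix" (3x3 intrinsics, pixels), "eye" and "rotation" of the camera in the world. Camera axes: x right, y down, z forward; pixel columns grow to the right and rows downward; lengths in m; the calibration is good to about 2 mm. The wrist camera is an equidistant fisheye: a pixel r from the principal point sees the ray r / f radians off the axis. A picture is of the moment at which its call begins: read the wrist's pose just before it. get_calibration takes no time and is no camera call; for the wrist camera it gives the pose at the moment of the call.
- arm.finish_job(): hands the job in, once; it reports no verdict.
The state is a dict: "t": time; "joints": joint angles; "qvel": joint speeds; "joint_torque": joint torques, N m; "ee_pos": TCP position; "tcp_rot": TCP orientation; "contact_force": force on the tool from outside, world axes, zero at the start; "torque": the same for the moment, N m; "gripper_width": finger opening in m.
Only numpy, scipy, OpenCV 4.12 (cv2) and the standard library are available. Lean on these libraries where they do the work, as an engineer would, in place of code of your own. Each camera call takes 0.05 s, during which the arm holds its last target. There are 200 camera calls.

## Task

Move each vessel on to its next place: the bottle that is on the balance goes to the stirrer, the conical flask that is on the stirrer goes to the cork mat, and the lidded jar that is on the cork mat goes to the balance, each set down upright in the middle of its new place without being dropped, and let go. Let one of them wait on the empty steel stand on the way, and never stand a vessel on the bare bench or tip it over. Leave the tip box, the timer and the pipette where they are.

Things in the scene. Friction and masses are not known exactly. Their poses are not given: they have to be found in the camera images.
- bottle_mid (a point): Reagent bottle, amber glass with a black screw cap, round and upright, 100 mm tall, about 0.2 kg. Body 52 mm in diameter from the foot up to 70 mm, then a short shoulder, cap 38 mm in diameter from 80 to 100 mm. This point is on its axis, 50 mm above its foot; z is its upright axis. Starts on the balance. Can be gripped from above round the body at 55 to 62 mm above its foot, or by the cap.
- flask_mid (a point): Conical (Erlenmeyer) flask, amber glass, upright, 114 mm tall, about 0.2 kg. Foot 66 mm in diameter, tapering to a straight neck 28 mm in diameter from 68 to 96 mm, with a dark rubber stopper of the same diameter fixed on top (96 to 114 mm). This point is on its axis, 57 mm above its foot; z is its upright axis. Starts on the stirrer. Grip it from above by neck and stopper, at about 90 mm above its foot.
- jar_mid (a point): Low round jar, white plastic with a grey lid fixed on, 56 mm in diameter all the way up and 50 mm tall, about 0.16 kg. This point is at its centre, 25 mm above its foot; z is its upright axis. Starts on the cork mat. Grip it from above across its diameter at about 30 mm above its foot.
- balance_top (a point): Portable balance, fixed: white plastic housing 190 x 130 mm, 26 mm tall, with a round steel pan 110 mm in diameter, and a dark display on the side towards the robot. This point is the middle of the pan's upper face, 38 mm above the bench; z up. The pan does not move. The bottle starts here (up to 17 mm off the middle); the jar must end here.
- stirrer_top (a point): Magnetic stirrer, fixed: grey housing 150 x 120 mm with a square white ceramic plate, 108 x 108 mm, and a black knob 28 mm in diameter on the side towards the robot, level with the plate. This point is the middle of the plate's upper face, 45 mm above the bench; z up. The flask starts here (up to 17 mm off the middle); the bottle must end here.
- cork_top (a point): Round cork mat, fixed, 120 mm in diameter, 20 mm thick. This point is the middle of its upper face, 20 mm above the bench; z up. The jar starts here (up to 17 mm off the middle); the flask must end here.
- stand_top (a point): Oblong low stainless steel stand with dark slots, fixed, flat top 110 mm (x) by 150 mm (y). This point is the middle of its upper face, 15 mm above the bench; z up. Empty at the start: the free place on which one vessel waits; empty again at the end.
- tipbox_mid (a point): Bystander, not to be moved: closed pipette tip box, grey with a white lid, 80 x 120 x 50 mm, loose on the bench. This point is its centre, 25 mm above the bench.
- timer_mid (a point): Bystander, not to be moved: round bench timer, black face 66 mm in diameter, in a grey case standing on a dark foot 50 x 90 mm, about 90 mm tall, loose on the bench. This point is 42 mm above the bench, about the middle of the case.
- pipette_mid (a point): Bystander, not to be moved: white hand pipette with a yellow tip and button lying on the bench along its y axis, about 250 mm long, 24 mm wide and 22 mm high. This point is about the middle of its length, 11 mm above the bench.
There are look-alikes about, which are no part of the job. What is shaped like the part that bears jar_mid but green or orange is not meant. Leave any blue or turquoise look-alike of the part that bears stirrer_top alone.

How it is judged:
On the way:
1. one of the three vessels stands, let go, on the steel stand (((horizontal distance between bottle_mid and stand_top below 0.045 m and z of bottle_mid in the frame of stand_top between 0.045 and 0.055 m and angle between bottle_mid's own z axis and vertical below 0.1 rad and linear speed of bottle below 0.02 m/s and contact force between the fingers and bottle below 0.2 N) or (horizontal distance between flask_mid and stand_top below 0.045 m and z of flask_mid in the frame of stand_top between 0.052 and 0.062 m and angle between flask_mid's own z axis and vertical below 0.1 rad and linear speed of flask below 0.02 m/s and contact force between the fingers and flask below 0.2 N) or (horizontal distance between jar_mid and stand_top below 0.045 m and z of jar_mid in the frame of stand_top between 0.02 and 0.03 m and angle between jar_mid's own z axis and vertical below 0.1 rad and linear speed of jar below 0.02 m/s and contact force between the fingers and jar below 0.2 N))), for 0.2 s.
At the end, for the whole second after the job is handed in: The bottle stands on the stirrer, the flask on the cork mat and the jar on the balance pan, each upright (within 0.1 rad), its axis within 15 mm of the middle of the place, resting on the surface (within 5 mm), at rest and let go (horizontal distance between bottle_mid and stirrer_top below 0.015 m and z of bottle_mid in the frame of stirrer_top between 0.045 and 0.055 m and angle between each of bottle_mid, flask_mid, jar_mid's own z axis and vertical below 0.1 rad and linear speed of each of bottle, flask, jar below 0.02 m/s and contact force between the fingers and bottle below 0.2 N and horizontal distance between flask_mid and cork_top below 0.015 m and z of flask_mid in the frame of cork_top between 0.052 and 0.062 m and contact force between the fingers and flask below 0.2 N and horizontal distance between jar_mid and balance_top below 0.015 m and z of jar_mid in the frame of balance_top between 0.02 and 0.03 m and contact force between the fingers and jar below 0.2 N); the robot touches nothing.
It fails at once if a vessel is stood (or falls) on the bare bench (height (world z) of bottle_mid below 0.054 m or height (world z) of flask_mid below 0.061 m or height (world z) of jar_mid below 0.029 m).
It fails at once if a vessel is tipped over (more than 0.5 rad) (angle between any of bottle_mid, flask_mid, jar_mid's own z axis and vertical above 0.5 rad).
It fails at once if a vessel is dropped or thrown (faster than 0.5 m/s while not in the fingers) ((linear speed of bottle above 0.5 m/s and contact force between the fingers and bottle below 0.05 N) or (linear speed of flask above 0.5 m/s and contact force between the fingers and flask below 0.05 N) or (linear speed of jar above 0.5 m/s and contact force between the fingers and jar below 0.05 N)).
It fails at once if the tip box, the timer or the pipette is moved more than 15 mm (distance of any of tipbox_mid, timer_mid, pipette_mid from where it was at the start of the episode above 0.015 m).
It also fails if it takes over 125 s, if anything falls off the work surface, if the arm or the gripper's body presses on something with over 40 N, if the wrist force passes 120 N, or if a joint passes its speed limit or range.

## Working session

There is one attempt and no reset: what is moved stays moved. The work goes in short steps, Python scripts to look and compute and a tool call to move; the robot and the scene stay as the last step left them, time stands still between calls to the robot, and variables do not carry over. Pictures are saved under pics/ and viewed, about 12 in all and at most 16, crops included, and the job is handed in when it is done.

Besides the shell and the picture viewer there is one more tool, called after ">>>" as name([rows], argument=value, ...), one row to a line, values as JSON. arm_command: Moves the arm, as the interface text tells. Its arguments: {"type":"object","properties":{"steps":{"type":"array","items":{"type":"array","items":{"type":"number"}}},"force":{"type":"number"}},"required":["steps"]}

```bash
mkdir -p pics; cat > h.py <<'E'
from bench import arm
import numpy as np, cv2
np.set_printoptions(precision=4,suppress=True)
def grab(n,f):
    c=arm.get_calibration(n); im,d=arm.get_image(n)
    cv2.imwrite(f'pics/{f}.png',im[...,::-1]); np.savez(f'pics/{f}.npz',im=im,d=d,K=c['camera_matrix'],e=c['eye'],R=c['rotation'])
    return im,d,c
def cloud(f):
    z=np.load(f'pics/{f}.npz'); d=z['d']; K=z['K']
    v,u=np.mgrid[:480,:640]
    P=np.stack([(u-K[0,2])/K[0,0]*d,(v-K[1,2])/K[1,1]*d,d],-1)
    W=P@np.array(z['R']).T+z['e']; W[d==0]=np.nan
    return W,z['im']
E
python3 - <<'E'
from h import *
print({k:v for k,v in arm.sense().items() if k in('t','ee_pos','tcp_rot','gripper_width')},arm.finger_overhang)
for n in('scene','top'):
    im,d,c=grab(n,n+'0'); print(n,c,(d>0).mean())
E
```

```text
{'t': 0.0, 'ee_pos': array([0.2458, 0.4916, 0.2477]), 'tcp_rot': array([[-0.8944,  0.4473, -0.0006],
       [ 0.4473,  0.8944, -0.001 ],
       [ 0.0001, -0.0012, -1.    ]]), 'gripper_width': 0.0856025690287365} 0.017
scene {'camera_matrix': array([[502.7483,   0.    , 323.4182],
       [  0.    , 502.7483, 240.5088],
       [  0.    ,   0.    ,   1.    ]]), 'eye': array([0.9388, 0.6698, 0.7563]), 'rotation': array([[-0.8844,  0.2805, -0.3731],
       [ 0.4668,  0.5374, -0.7023],
       [ 0.0035, -0.7953, -0.6062]])} 0.995947265625
top {'camera_matrix': array([[511.6105,   0.    , 317.476 ],
       [  0.    , 511.6105, 244.1678],
       [  0.    ,   0.    ,   1.    ]]), 'eye': array([ 0.4405, -0.0786,  1.2306]), 'rotation': array([[-0.0132, -0.9943,  0.1061],
       [-0.9999,  0.014 ,  0.0072],
       [-0.0087, -0.1059, -0.9943]])} 0.9960416666666667
```

View pics/top0.png

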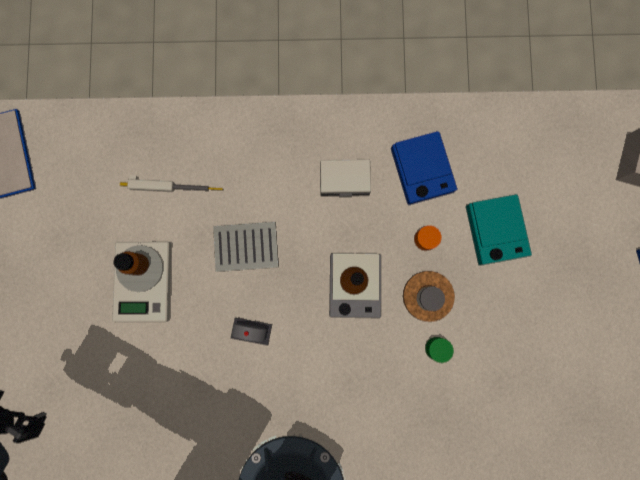

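View pics/scene0.png

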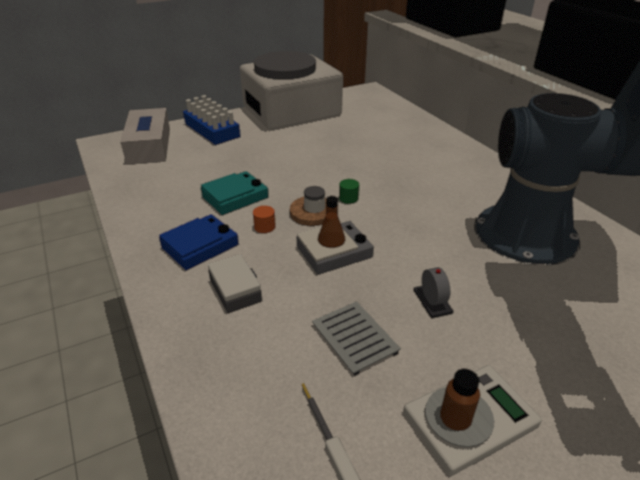

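Top view (2 pictures so far). Jar candidates: grey lid on the cork (432,298), green (440,349), orange (428,238); I choose the grey one. Stirrer candidates: grey (355,285) with the flask, blue (424,168), turquoise (498,230); I choose the grey one. The bottle is on the balance at (130,262), the stand at (246,246), the timer at (252,331), the pipette at (170,186) and the tip box at (345,178).

```bash
cat > m.py <<'E'
from h import *
W,im=cloud('top0'); S,ims=cloud('scene0')
def circ(P):
    (c,r)=cv2.minEnclosingCircle(P[:,:2].astype(np.float32)); return np.array(c),r
def rect(P): return cv2.minAreaRect((P[:,:2]*1000).astype(np.float32))
def reg(u0,v0,u1,v1,z0,z1,A=W):
    P=A[v0:v1,u0:u1].reshape(-1,3); return P[(P[:,2]>z0)&(P[:,2]<z1)]
def pr(n,P,f): print(n,len(P),'zmed %.4f'%np.median(P[:,2]),f(P))
pr('bottle cap',reg(100,235,160,290,.128,.145),circ)
pr('pan',reg(105,238,175,325,.033,.043),circ)
pr('bal housing',reg(105,238,175,325,.015,.043),rect)
pr('stopper',reg(325,250,385,320,.145,.17),circ)
pr('plate+knob',reg(325,250,385,320,.04,.05),rect)
pr('stirrer all',reg(325,250,385,320,.015,.05),rect)
pr('jar',reg(400,265,460,325,.06,.08),circ)
pr('cork',reg(400,265,460,325,.012,.028),circ)
pr('stand',reg(205,215,285,278,.008,.022),rect)
pr('tipbox',reg(315,150,378,200,.04,.06),rect)
pr('timer',reg(225,310,280,350,.01,.12),rect)
pr('pipette',reg(115,170,230,200,.006,.05),rect)
pr('green',reg(420,330,460,370,.02,.12),circ);pr('orange',reg(410,220,448,254,.02,.12),circ)
# plate alone by colour (white)
m=np.zeros(im.shape[:2],bool);m[250:320,325:385]=1
hs=im.astype(int); w=m&(hs.min(-1)>185)&(W[...,2]>.035)&(W[...,2]<.055); pr('plate white',W[w],rect)
print(im[260,340],im[305,375])
E
python3 m.py
python3 - <<'E'
import cv2,numpy as np
a=cv2.imread('pics/top0.png')
f=lambda x:cv2.resize(x,None,fx=4,fy=4,interpolation=2)
cv2.imwrite('pics/crop1.png',f(a[225:375,310:500]))
E
```

```text
bottle cap 265 zmed 0.1368 (array([0.5255, 0.3507]), 0.019894128665328026)
pan 1058 zmed 0.0373 (array([0.4947, 0.3566]), 0.07811063528060913)
bal housing 3743 zmed 0.0265 ((487.438232421875, 349.5316467285156), (131.35606384277344, 187.3473663330078), 89.41724395751953)
stopper 139 zmed 0.1578 (array([ 0.4814, -0.1522]), 0.013809110969305038)
plate+knob 1553 zmed 0.0439 ((474.02801513671875, -156.11993408203125), (108.27556610107422, 143.44699096679688), 89.819580078125)
stirrer all 2642 zmed 0.0418 ((470.716064453125, -155.9337615966797), (118.52626037597656, 149.5320281982422), 88.11692810058594)
jar 488 zmed 0.0686 (array([ 0.4373, -0.3266]), 0.028103899210691452)
cork 1480 zmed 0.0186 (array([ 0.4429, -0.3305]), 0.06041661649942398)
stand 2834 zmed 0.0140 ((567.5198974609375, 103.61095428466797), (110.29527282714844, 150.58145141601562), 3.329314947128296)
tipbox 1634 zmed 0.0489 ((723.8624267578125, -137.12596130371094), (118.5498046875, 86.356689453125), 88.91316223144531)
timer 594 zmed 0.0728 ((365.95660400390625, 90.11306762695312), (89.73768615722656, 49.33022689819336), 78.89281463623047)
pipette 751 zmed 0.0185 ((711.07763671875, 285.3935546875), (250.60678100585938, 56.15058517456055), 86.25054931640625)
green 531 zmed 0.0481 (array([ 0.32  , -0.3471]), 0.02849551849067211)
orange 499 zmed 0.0483 (array([ 0.5792, -0.3297]), 0.02828219160437584)
plate white 0 zmed nan ((0.0, 0.0), (0.0, 0.0), 0.0)
[175 167 149] [102  96  96]
  return _methods._mean(a, axis=axis, dtype=dtype,
  ret = ret.dtype.type(ret / rcount)
```

View pics/crop1.png

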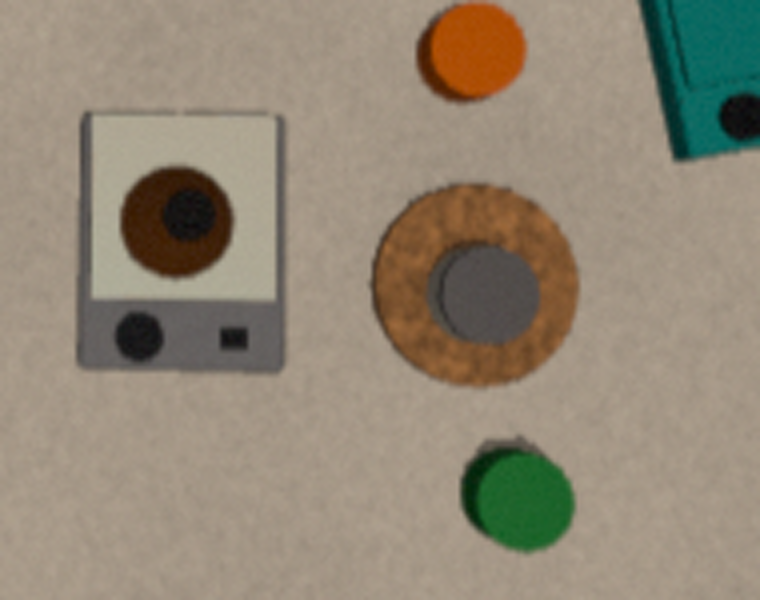

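```bash
cat > m2.py <<'E'
from h import *
from scipy.optimize import minimize
for A,n,box in((*cloud('top0')[:1],'top',(105,238,175,325)),(*cloud('scene0')[:1],'scene',(390,360,545,475))):
    u0,v0,u1,v1=box; P=A[v0:v1,u0:u1].reshape(-1,3); P=P[(P[:,2]>.0335)&(P[:,2]<.043)][:,:2]
    # centre maximising pts inside 55 mm disc minus those just outside (55..62)
    g=[(x,y) for x in np.arange(.48,.54,.001) for y in np.arange(.32,.38,.001)]
    s=[]
    for c in g:
        r=np.hypot(*(P-c).T); s.append((r<.0555).sum()-((r>.0555)&(r<.066)).sum()*2)
    s=np.array(s); b=np.array(g)[s>=s.max()-2]; print(n,len(P),s.max(),b.mean(0),b.std(0))
z=np.load('pics/top0.npz');K,e,R=z['K'],z['e'],z['R']
def ray(u,v,h):
    d=R@np.array([(u-K[0,2])/K[0,0],(v-K[1,2])/K[1,1],1]); return e+d*(h-e[2])/d[2]
print('plate',[ray(310+u/4,225+v/4,.045)[:2] for u,v in((92,114),(276,114),(92,300),(276,300))],ray(310+184/4,225+207/4,.045))
E
python3 m2.py
python3 - <<'E'
import cv2
a=cv2.imread('pics/top0.png');b=cv2.imread('pics/scene0.png')
x=cv2.resize(a[230:330,100:190],None,fx=4,fy=4,interpolation=2);y=cv2.resize(b[365:475,395:545],(400*15//11,400),interpolation=2)
cv2.imwrite('pics/crop2.png',cv2.hconcat([x[:, :250],y[:,:545]]))
E
```

```text
top 1030 1025 [0.517 0.349] [0. 0.]
scene 1897 1876 [0.518 0.35 ] [0. 0.]
plate [array([ 0.5446, -0.1058]), array([ 0.5431, -0.2127]), array([ 0.4371, -0.1041]), array([ 0.4357, -0.2099])] [ 0.4899 -0.1581  0.045 ]
```

View pics/crop2.png

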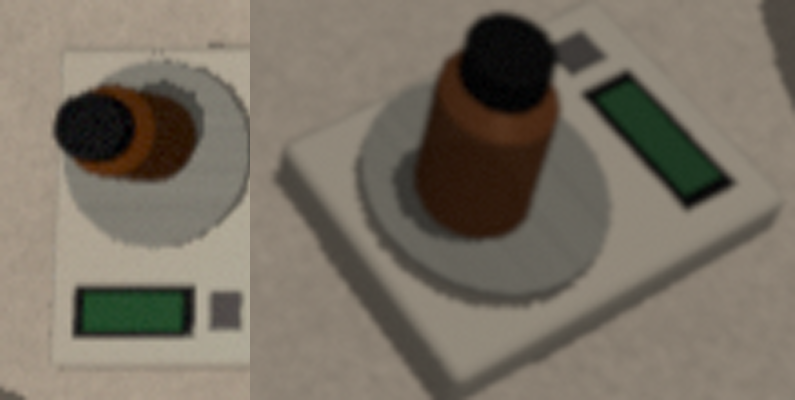

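Bottle on the pan (left crop (95,128), right (490,150)); the pan is clear around it. The plan is for the jar to wait on the stand, then flask→cork, bottle→stirrer, jar→balance. The vessels are round, so I keep the yaw constant and carry at TCP z≈0.25. I go above the jar first: Δ = (+19.15, −81.8, 0) cm.

>>> arm_command([
  [0,0,0,0.8,-3.4,0,8.5],
  [0,0,0,0.8,-3.4,0,8.5],
  [0,0,0,0.8,-3.4,0,8.5],
  [0,0,0,0.8,-3.4,0,8.5],
  [0,0,0,0.8,-3.4,0,8.5],
  [0,0,0,0.8,-3.4,0,8.5],
  [0,0,0,0.8,-3.4,0,8.5],
  [0,0,0,0.8,-3.4,0,8.5],
  [0,0,0,0.8,-3.4,0,8.5],
  [0,0,0,0.8,-3.4,0,8.5],
])

```text
t: 0.93
ee_pos: [0.3258, 0.1503, 0.2483]
tcp_rot: [[-0.895, 0.447, 0.0], [0.447, 0.895, -0.0], [-0.0, 0.0, -1.0]]
contact_force: [0.7, 1.0, 1.0]
gripper_width: 0.0851
```

>>> arm_command([
  [0,0,0,0.8,-3.4,0,8.5],
  [0,0,0,0.8,-3.4,0,8.5],
  [0,0,0,0.8,-3.4,0,8.5],
  [0,0,0,0.8,-3.4,0,8.5],
  [0,0,0,0.8,-3.4,0,8.5],
  [0,0,0,0.8,-3.4,0,8.5],
  [0,0,0,0.8,-3.4,0,8.5],
  [0,0,0,0.8,-3.4,0,8.5],
  [0,0,0,0.8,-3.4,0,8.5],
  [0,0,0,0.8,-3.4,0,8.5],
])

```text
t: 1.77
ee_pos: [0.4059, -0.1899, 0.2481]
tcp_rot: [[-0.894, 0.448, -0.0], [0.448, 0.894, 0.0], [0.0, 0.0, -1.0]]
contact_force: [1.6, 0.2, -0.5]
gripper_width: 0.0851
```

>>> arm_command([
  [0,0,0,0.8,-3.4,0,8.5],
  [0,0,0,0.8,-3.4,0,8.5],
  [0,0,0,0.8,-3.4,0,8.5],
  [0,0,0,0.7,-3.4,0,8.5],
  [0,0,0,0,0,0,8.5],
  [0,0,0,0,0,0,8.5],
  [0,0,0,0,0,0,8.5],
])

```text
t: 2.35
ee_pos: [0.4367, -0.3236, 0.2478]
tcp_rot: [[-0.894, 0.448, -0.001], [0.448, 0.894, 0.001], [0.001, 0.001, -1.0]]
contact_force: [0.3, 0.3, 0.9]
gripper_width: 0.0849
```

```bash
python3 - <<'E'
from h import *
im,d,c=grab('wrist','w1'); print(c,arm.sense()['ee_pos'])
E
```

```text
{'camera_matrix': array([[371.6483,   0.    , 325.1687],
       [  0.    , 371.6483, 243.0088],
       [  0.    ,   0.    ,   1.    ]]), 'eye': array([ 0.3736, -0.2917,  0.3744]), 'rotation': array([[ 0.447 ,  0.859 ,  0.2496],
       [ 0.8946, -0.4291, -0.1252],
       [-0.0004,  0.2792, -0.9602]])} [ 0.4367 -0.3232  0.248 ]
```

View pics/w1.png

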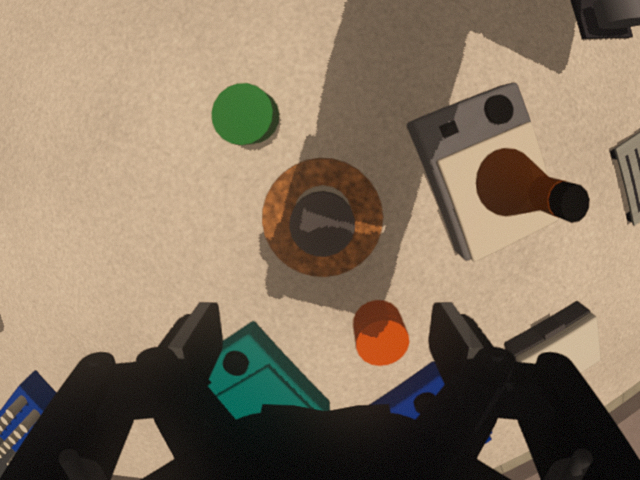

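The jar is at (323,222) on the cork (322,217); green is at (245,113), orange at (381,335), and the flask leans out by perspective at (570,200).

```bash
cat >> h.py <<'E'
def wray(f,u,v,h):
    z=np.load(f'pics/{f}.npz');K,e,R=z['K'],z['e'],z['R']
    a,b=(u-K[0,2])/K[0,0],(v-K[1,2])/K[1,1]; t=np.hypot(a,b)
    d=R@np.array([a/t*np.sin(t),b/t*np.sin(t),np.cos(t)]); return e+d*(h-e[2])/d[2]
E
python3 -c "
from h import *
print(wray('w1',323,223,.07),wray('w1',322.5,217,.02))"
```

```text
[ 0.4363 -0.3252  0.07  ] [ 0.441  -0.3284  0.02  ]
```

>>> arm_command([
  [0,0,0,0,-0.25,-3.5,8.5],
  [0,0,0,0,0,-3.5,8.5],
  [0,0,0,0,0,-3.5,8.5],
  [0,0,0,0,0,-3.5,8.5],
  [0,0,0,0,0,-3,8.5],
  [0,0,0,0,0,-2,8.5],
  [0,0,0,0,0,-1,8.5],
  [0,0,0,0,0,0,8.5],
  [0,0,0,0,0,0,8.5],
], force=40)

```text
t: 3.15
ee_pos: [0.4374, -0.3264, 0.0491]
tcp_rot: [[-0.895, 0.447, 0.0], [0.447, 0.895, -0.0], [-0.001, -0.0, -1.0]]
contact_force: [0.1, -0.1, 0.8]
gripper_width: 0.085
```

>>> arm_command([
  [0,0,0,0,0,0,5],
  [0,0,0,0,0,0,5],
  [0,0,0,0,0,0,5],
  [0,0,0,0,0,0,5],
  [0,0,0,0,0,0,5],
  [0,0,0,0,0,0,5],
  [0,0,0,0,0,0,5],
  [0,0,0,0,0,0,5],
  [0,0,0,0,0,0,5],
], force=40)

```text
t: 3.9
ee_pos: [0.4376, -0.327, 0.0498]
tcp_rot: [[-0.894, 0.447, 0.002], [0.447, 0.894, -0.001], [-0.002, -0.001, -1.0]]
contact_force: [-1.8, 1.3, 8.2]
gripper_width: 0.0551
```

>>> arm_command([
  [0,0,0,0,0,0.5,4.5],
  [0,0,0,0,0,1.5,4.5],
  [0,0,0,0,0,3,4.5],
  [0,0,0,0,0,3,4.5],
  [0,0,0,0,0,3,4.5],
  [0,0,0,0,0,3,4.5],
  [0,0,0,0,0,3,4.5],
  [0,0,0,0,0,2,4.5],
  [0,0,0,0,0,1,4.5],
  [0,0,0,0,0,0,4.5],
])

```text
t: 4.73
ee_pos: [0.4375, -0.327, 0.2506]
tcp_rot: [[-0.894, 0.447, 0.003], [0.447, 0.894, -0.003], [-0.004, -0.001, -1.0]]
contact_force: [-0.0, 0.3, -1.6]
gripper_width: 0.0552
```

Lifted (−1.6 N, width 55 mm). To the stand: Δ = (+13.0, +43.0).

>>> arm_command([
  [0,0,0,0.4,1.3,0,4.5],
  [0,0,0,0.8,2.7,0,4.5],
  [0,0,0,0.8,2.7,0,4.5],
  [0,0,0,0.8,2.7,0,4.5],
  [0,0,0,0.8,2.7,0,4.5],
  [0,0,0,0.8,2.7,0,4.5],
  [0,0,0,0.8,2.7,0,4.5],
  [0,0,0,0.8,2.7,0,4.5],
  [0,0,0,0.8,2.7,0,4.5],
  [0,0,0,0.8,2.7,0,4.5],
])

```text
t: 5.57
ee_pos: [0.5123, -0.0684, 0.2464]
tcp_rot: [[-0.894, 0.447, -0.003], [0.447, 0.894, 0.001], [0.003, -0.001, -1.0]]
contact_force: [0.7, -0.6, -2.7]
gripper_width: 0.0554
```

>>> arm_command([
  [0,0,0,0.8,2.7,0,4.5],
  [0,0,0,0.8,2.7,0,4.5],
  [0,0,0,0.8,2.7,0,4.5],
  [0,0,0,0.8,2.7,0,4.5],
  [0,0,0,0.8,2.7,0,4.5],
  [0,0,0,0.8,2.7,0,4.5],
  [0,0,0,0.6,1.2,0,4.5],
  [0,0,0,0,0,0,4.5],
  [0,0,0,0,0,0,4.5],
])

```text
t: 6.32
ee_pos: [0.5663, 0.1038, 0.2468]
tcp_rot: [[-0.895, 0.446, -0.003], [0.446, 0.895, -0.0], [0.002, -0.002, -1.0]]
contact_force: [-0.5, 0.4, -1.7]
gripper_width: 0.055
```

>>> arm_command([
  [0,0,0,0,0,-1.5,4.5],
  [0,0,0,0,0,-3,4.5],
  [0,0,0,0,0,-3,4.5],
  [0,0,0,0,0,-3,4.5],
  [0,0,0,0,0,-3,4.5],
  [0,0,0,0,0,-3,4.5],
  [0,0,0,0,0,-2,4.5],
  [0,0,0,0,0,-1,4.5],
  [0,0,0,0,0,-0.4,4.5],
  [0,0,0,0,0,0,4.5],
])

```text
t: 7.15
ee_pos: [0.5668, 0.1028, 0.049]
tcp_rot: [[-0.894, 0.448, -0.001], [0.448, 0.894, -0.0], [0.001, -0.0, -1.0]]
contact_force: [-0.9, -0.4, -1.5]
gripper_width: 0.0552
```

>>> arm_command([
  [0,0,0,0,0,-0.1,4.5],
  [0,0,0,0,0,-0.1,4.5],
  [0,0,0,0,0,0,4.5],
  [0,0,0,0,0,0,4.5],
])

```text
t: 7.48
ee_pos: [0.5674, 0.1035, 0.0481]
tcp_rot: [[-0.894, 0.447, 0.001], [0.447, 0.894, 0.0], [-0.001, 0.001, -1.0]]
contact_force: [0.6, -0.8, -2.3]
gripper_width: 0.0549
```

>>> arm_command([
  [0,0,0,0,0,-0.1,4.5],
  [0,0,0,0,0,-0.1,4.5],
  [0,0,0,0,0,0,4.5],
  [0,0,0,0,0,0,4.5],
])

```text
t: 7.82
ee_pos: [0.5669, 0.1034, 0.0452]
tcp_rot: [[-0.894, 0.447, -0.0], [0.447, 0.894, -0.0], [0.0, -0.0, -1.0]]
contact_force: [0.0, 0.0, -1.9]
gripper_width: 0.0552
```

>>> arm_command([
  [0,0,0,0,0,-0.1,4.5],
  [0,0,0,0,0,-0.1,4.5],
  [0,0,0,0,0,0,4.5],
  [0,0,0,0,0,0,4.5],
])

```text
t: 8.15
ee_pos: [0.567, 0.1034, 0.0448]
tcp_rot: [[-0.894, 0.447, 0.0], [0.447, 0.894, -0.0], [-0.0, 0.0, -1.0]]
contact_force: [-8.1, -0.6, 18.7]
gripper_width: 0.0553
```

Contact. Release and wait, then rise and go over the flask: from (0.567,0.103) to (0.481,−0.152) Δ = (−8.6, −25.5).

>>> arm_command([
  [0,0,0,0,0,0.1,8.5],
  [0,0,0,0,0,0,8.5],
  [0,0,0,0,0,0,8.5],
  [0,0,0,0,0,0,8.5],
  [0,0,0,0,0,0,8.5],
  [0,0,0,0,0,0,8.5],
  [0,0,0,0,0,0,8.5],
  [0,0,0,0,0,0,8.5],
])

```text
t: 8.82
ee_pos: [0.567, 0.1034, 0.0442]
tcp_rot: [[-0.894, 0.447, -0.0], [0.447, 0.894, -0.0], [0.0, -0.0, -1.0]]
contact_force: [0.1, 0.7, 0.7]
gripper_width: 0.0849
```

>>> arm_command([
  [0,0,0,0,0,1,8.5],
  [0,0,0,0,0,3,8.5],
  [0,0,0,0,0,3.5,8.5],
  [0,0,0,0,0,3.5,8.5],
  [0,0,0,0,0,3.5,8.5],
  [0,0,0,0,0,3.5,8.5],
  [0,0,0,0,0,2.5,8.5],
  [0,0,0,-0.9,-2.6,0,8.5],
  [0,0,0,-0.9,-2.6,0,8.5],
  [0,0,0,-0.9,-2.6,0,8.5],
])

```text
t: 9.65
ee_pos: [0.5395, 0.0247, 0.2505]
tcp_rot: [[-0.895, 0.446, 0.001], [0.446, 0.895, -0.0], [-0.001, 0.001, -1.0]]
contact_force: [1.0, -1.0, -0.4]
gripper_width: 0.0854
```

>>> arm_command([
  [0,0,0,-0.9,-2.6,0,8.5],
  [0,0,0,-0.9,-2.6,0,8.5],
  [0,0,0,-0.8,-2.5,0,8.5],
  [0,0,0,-0.8,-2.5,0,8.5],
  [0,0,0,-0.8,-2.5,0,8.5],
  [0,0,0,0,0,0,8.5],
  [0,0,0,0,0,0,8.5],
])

```text
t: 10.23
ee_pos: [0.4977, -0.1024, 0.25]
tcp_rot: [[-0.893, 0.449, 0.001], [0.449, 0.893, -0.0], [-0.001, 0.0, -1.0]]
contact_force: [1.4, 0.2, 1.0]
gripper_width: 0.0855
```

```bash
python3 - <<'E'
from h import *
im,d,c=grab('wrist','w2'); print(arm.sense()['ee_pos'])
grab('scene','scene1')
E
```

```text
[ 0.498  -0.1016  0.2498]
```

View pics/w2.png

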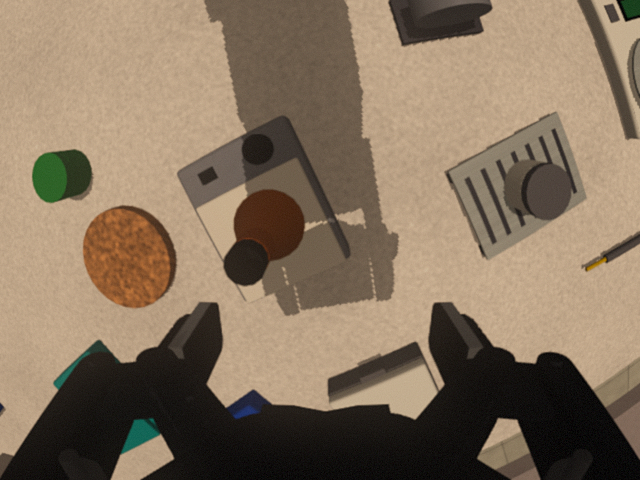

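The jar stands upright on the stand (545,190). The stopper is at (246,262); the cork (128,256) is empty. I was two rows short, so I compute the rest.

```bash
python3 -c "
from h import *
print(wray('w2',246,263,.159),wray('w2',128,256.5,.02))
W,im=cloud('scene1')
P=W.reshape(-1,3);P=P[(np.hypot(P[:,0]-.567,P[:,1]-.1036)<.045)&(P[:,2]>.055)];print(len(P),np.median(P,0),P.min(0),P.max(0))"
```

```text
[ 0.4808 -0.1494  0.159 ] [ 0.4428 -0.3216  0.02  ]
568 [0.5696 0.1079 0.0635] [0.5398 0.0742 0.0551] [0.5955 0.1332 0.0671]
```

>>> arm_command([
  [0,0,0,-0.9,-2.5,0,8.5],
  [0,0,0,-0.8,-2.4,0,8.5],
  [0,0,0,0,0,-2,8.5],
  [0,0,0,0,0,-3,8.5],
  [0,0,0,0,0,-3,8.5],
  [0,0,0,0,0,-2,8.5],
  [0,0,0,0,0,-1,8.5],
  [0,0,0,0,0,-0.7,8.5],
  [0,0,0,0,0,0,8.5],
  [0,0,0,0,0,0,8.5],
])

```text
t: 11.17
ee_pos: [0.4816, -0.1505, 0.1331]
tcp_rot: [[-0.895, 0.447, 0.001], [0.447, 0.895, -0.0], [-0.001, 0.0, -1.0]]
contact_force: [-0.1, -0.5, -0.1]
gripper_width: 0.0849
```

>>> arm_command([
  [0,0,0,0,0,0,5],
  [0,0,0,0,0,0,4],
  [0,0,0,0,0,0,3.5],
  [0,0,0,0,0,0,2.2],
  [0,0,0,0,0,0,2.2],
  [0,0,0,0,0,0,2.2],
  [0,0,0,0,0,0,2.2],
  [0,0,0,0,0,0,2.2],
  [0,0,0,0,0,0,2.2],
  [0,0,0,0,0,0,2.2],
], force=40)

```text
t: 12.0
ee_pos: [0.4812, -0.1507, 0.1326]
tcp_rot: [[-0.894, 0.447, 0.001], [0.447, 0.894, -0.0], [-0.001, -0.0, -1.0]]
contact_force: [-0.5, -0.2, 5.2]
gripper_width: 0.027
```

>>> arm_command([
  [0,0,0,0,0,0.5,2.2],
  [0,0,0,0,0,1.5,2.2],
  [0,0,0,0,0,2,2.2],
  [0,0,0,0,0,1,2.2],
  [0,0,0,-0.2,-1,0,2.2],
  [0,0,0,-0.5,-2.4,0,2.2],
  [0,0,0,-0.5,-2.4,0,2.2],
  [0,0,0,-0.5,-2.4,0,2.2],
  [0,0,0,-0.5,-2.4,0,2.2],
  [0,0,0,-0.5,-2.4,0,2.2],
])

```text
t: 12.83
ee_pos: [0.4529, -0.2821, 0.1812]
tcp_rot: [[-0.894, 0.447, -0.001], [0.447, 0.894, 0.001], [0.001, 0.0, -1.0]]
contact_force: [-0.1, -0.7, -2.7]
gripper_width: 0.0271
```

>>> arm_command([
  [0,0,0,-0.5,-2.4,0,2.2],
  [0,0,0,-0.5,-1.7,0,2.2],
  [0,0,0,-0.17,-0.8,0,2.2],
  [0,0,0,0,0,-1,2.2],
  [0,0,0,0,0,-2,2.2],
  [0,0,0,0,0,-2,2.2],
  [0,0,0,0,0,-1.4,2.2],
  [0,0,0,0,0,-0.6,2.2],
  [0,0,0,0,0,0,2.2],
  [0,0,0,0,0,0,2.2],
])

```text
t: 13.67
ee_pos: [0.4425, -0.3291, 0.1122]
tcp_rot: [[-0.895, 0.447, -0.0], [0.447, 0.895, 0.0], [0.0, 0.0, -1.0]]
contact_force: [-0.5, 0.2, -1.6]
gripper_width: 0.0272
```

>>> arm_command([
  [0,0,0,0,0,-0.15,2.2],
  [0,0,0,0,0,-0.15,2.2],
  [0,0,0,0,0,-0.1,2.2],
  [0,0,0,0,0,0,2.2],
  [0,0,0,0,0,0,2.2],
])

```text
t: 14.08
ee_pos: [0.4424, -0.3297, 0.1085]
tcp_rot: [[-0.894, 0.447, 0.0], [0.447, 0.894, -0.0], [-0.0, -0.0, -1.0]]
contact_force: [-0.6, 0.1, -2.1]
gripper_width: 0.0273
```

>>> arm_command([
  [0,0,0,0,0,-0.1,2.2],
  [0,0,0,0,0,0,2.2],
  [0,0,0,0,0,0,2.2],
  [0,0,0,0,0,0,2.2],
])

```text
t: 14.42
ee_pos: [0.4425, -0.3298, 0.1076]
tcp_rot: [[-0.894, 0.447, 0.0], [0.447, 0.894, -0.001], [-0.001, -0.0, -1.0]]
contact_force: [-1.1, -0.5, 2.9]
gripper_width: 0.027
```

>>> arm_command([
  [0,0,0,0,0,0,8.5],
  [0,0,0,0,0,0,8.5],
  [0,0,0,0,0,0,8.5],
  [0,0,0,0,0,0,8.5],
  [0,0,0,0,0,0,8.5],
  [0,0,0,0,0,0,8.5],
  [0,0,0,0,0,2,8.5],
  [0,0,0,0,0,4,8.5],
  [0,0,0,0,0,4,8.5],
  [0,0,0,0,0,4,8.5],
])

```text
t: 15.25
ee_pos: [0.442, -0.3293, 0.2489]
tcp_rot: [[-0.894, 0.447, -0.001], [0.447, 0.894, 0.001], [0.001, 0.0, -1.0]]
contact_force: [0.6, -1.0, 0.2]
gripper_width: 0.0853
```

>>> arm_command([
  [0,0,0,0.4,3.6,0,8.5],
  [0,0,0,0.4,3.6,0,8.5],
  [0,0,0,0.4,3.6,0,8.5],
  [0,0,0,0.4,3.6,0,8.5],
  [0,0,0,0.4,3.6,0,8.5],
  [0,0,0,0.4,3.6,0,8.5],
  [0,0,0,0.4,3.6,0,8.5],
  [0,0,0,0.4,3.6,0,8.5],
  [0,0,0,0.4,3.6,0,8.5],
  [0,0,0,0.4,3.6,0,8.5],
])

```text
t: 16.08
ee_pos: [0.4821, 0.0322, 0.2474]
tcp_rot: [[-0.894, 0.447, 0.0], [0.447, 0.894, -0.0], [-0.0, 0.0, -1.0]]
contact_force: [0.9, 1.0, -0.2]
gripper_width: 0.0847
```

>>> arm_command([
  [0,0,0,0.5,3.6,0,8.5],
  [0,0,0,0.5,3.6,0,8.5],
  [0,0,0,0.5,3.6,0,8.5],
  [0,0,0,0.5,3.6,0,8.5],
  [0,0,0,0.5,3.6,0,8.5],
  [0,0,0,0.5,3.6,0,8.5],
  [0,0,0,0.5,3.6,0,8.5],
  [0,0,0,0.5,2.8,0,8.5],
  [0,0,0,0,0,0,8.5],
  [0,0,0,0,0,0,8.5],
])

```text
t: 16.92
ee_pos: [0.522, 0.3114, 0.2468]
tcp_rot: [[-0.895, 0.446, -0.001], [0.446, 0.895, -0.0], [0.0, -0.001, -1.0]]
contact_force: [0.3, -0.5, -0.6]
gripper_width: 0.0849
```

```bash
python3 - <<'E'
from h import *
im,d,c=grab('wrist','w3'); print(arm.sense()['ee_pos'])
grab('top','top1')
W,im=cloud('top1')
P=W[265:325,395:460].reshape(-1,3); Q=P[(P[:,2]>.012)&(P[:,2]<.028)]; print('cork',cv2.minEnclosingCircle(Q[:,:2].astype(np.float32)))
Q=P[P[:,2]>.12]; print('stopper',len(Q),np.median(Q[:,2]),cv2.minEnclosingCircle(Q[:,:2].astype(np.float32)))
E
```

```text
[0.522  0.3104 0.2469]
cork ((0.44320154190063477, -0.33021309971809387), 0.06005026772618294)
stopper 144 0.13221058499567984 ((0.44356927275657654, -0.3300381898880005), 0.014591390267014503)
```

View pics/w3.png

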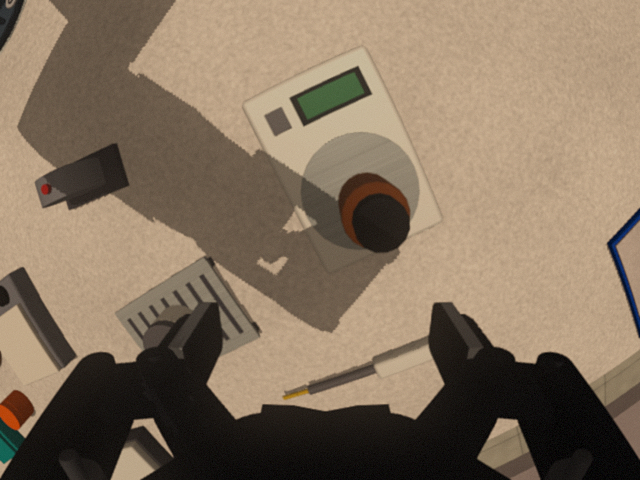

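The flask stands in the middle of the cork to about 1 mm. The bottle cap is at (381,221); the jaws are still short in y.

```bash
python3 -c "
from h import *
print(wray('w3',381,222,.138),wray('w3',360,190,.038))"
```

```text
[0.5236 0.3516 0.138 ] [0.5153 0.3502 0.038 ]
```

>>> arm_command([
  [0,0,0,0.15,2,0,8.5],
  [0,0,0,0.1,2,0,8.5],
  [0,0,0,0,0,-2.5,8.5],
  [0,0,0,0,0,-3.5,8.5],
  [0,0,0,0,0,-3.5,8.5],
  [0,0,0,0,0,-2.5,8.5],
  [0,0,0,0,0,-2,8.5],
  [0,0,0,0,0,-1.2,8.5],
  [0,0,0,0,0,0,8.5],
  [0,0,0,0,0,0,8.5],
])

```text
t: 17.85
ee_pos: [0.5252, 0.3499, 0.0959]
tcp_rot: [[-0.894, 0.448, 0.0], [0.448, 0.894, 0.0], [-0.0, 0.0, -1.0]]
contact_force: [-0.3, 0.0, -0.7]
gripper_width: 0.0853
```

>>> arm_command([
  [0,0,0,0,0,0,6],
  [0,0,0,0,0,0,4.5],
  [0,0,0,0,0,0,4.5],
  [0,0,0,0,0,0,4.5],
  [0,0,0,0,0,0,4.5],
  [0,0,0,0,0,0,4.5],
  [0,0,0,0,0,0,4.5],
  [0,0,0,0,0,0,4.5],
], force=40)

```text
t: 18.52
ee_pos: [0.5254, 0.3507, 0.0969]
tcp_rot: [[-0.894, 0.447, 0.002], [0.447, 0.894, 0.001], [-0.001, 0.002, -1.0]]
contact_force: [-0.2, -0.5, 6.3]
gripper_width: 0.0509
```

>>> arm_command([
  [0,0,0,0,0,0.5,4.2],
  [0,0,0,0,0,1.5,4.2],
  [0,0,0,0,0,3,4.2],
  [0,0,0,0,0,3,4.2],
  [0,0,0,0,0,3,4.2],
  [0,0,0,0,0,2.5,4.2],
  [0,0,0,0,0,1.5,4.2],
  [0,0,0,0,0,0,4.2],
  [0,0,0,0,0,0,4.2],
])

```text
t: 19.27
ee_pos: [0.5247, 0.3504, 0.2456]
tcp_rot: [[-0.894, 0.447, 0.001], [0.447, 0.894, 0.001], [-0.001, 0.001, -1.0]]
contact_force: [-0.1, -0.4, -2.0]
gripper_width: 0.0503
```

>>> arm_command([
  [0,0,0,-0.15,-1.5,0,4.2],
  [0,0,0,-0.2,-2.8,0,4.2],
  [0,0,0,-0.2,-2.8,0,4.2],
  [0,0,0,-0.2,-2.8,0,4.2],
  [0,0,0,-0.2,-2.8,0,4.2],
  [0,0,0,-0.2,-2.8,0,4.2],
  [0,0,0,-0.2,-2.8,0,4.2],
  [0,0,0,-0.2,-2.8,0,4.2],
  [0,0,0,-0.2,-2.8,0,4.2],
  [0,0,0,-0.2,-2.8,0,4.2],
])

```text
t: 20.1
ee_pos: [0.5042, 0.0821, 0.2436]
tcp_rot: [[-0.894, 0.447, -0.003], [0.447, 0.894, -0.0], [0.002, -0.001, -1.0]]
contact_force: [0.8, -0.8, -2.2]
gripper_width: 0.0506
```

>>> arm_command([
  [0,0,0,-0.2,-2.8,0,4.2],
  [0,0,0,-0.2,-2.8,0,4.2],
  [0,0,0,-0.2,-2.8,0,4.2],
  [0,0,0,-0.2,-2.8,0,4.2],
  [0,0,0,-0.2,-2.8,0,4.2],
  [0,0,0,-0.2,-2.8,0,4.2],
  [0,0,0,-0.2,-2.8,0,4.2],
  [0,0,0,-0.2,-2.8,0,4.2],
  [0,0,0,0,-1.7,0,4.2],
  [0,0,0,0,0,0,4.2],
])

```text
t: 20.93
ee_pos: [0.4885, -0.16, 0.2437]
tcp_rot: [[-0.893, 0.45, -0.002], [0.45, 0.893, 0.0], [0.002, -0.001, -1.0]]
contact_force: [-0.1, 1.0, -2.5]
gripper_width: 0.0503
```

>>> arm_command([
  [0,0,0,0.1,0.2,-1,4.2],
  [0,0,0,0,0,-2.5,4.2],
  [0,0,0,0,0,-3,4.2],
  [0,0,0,0,0,-3,4.2],
  [0,0,0,0,0,-2,4.2],
  [0,0,0,0,0,-1.2,4.2],
  [0,0,0,0,0,-0.6,4.2],
  [0,0,0,0,0,0,4.2],
  [0,0,0,0,0,0,4.2],
])

```text
t: 21.68
ee_pos: [0.4903, -0.1549, 0.1121]
tcp_rot: [[-0.895, 0.447, -0.001], [0.447, 0.895, 0.0], [0.001, 0.0, -1.0]]
contact_force: [0.5, 1.2, -1.2]
gripper_width: 0.0506
```

>>> arm_command([
  [0,0,0,0,0,-0.15,4.2],
  [0,0,0,0,0,0,4.2],
  [0,0,0,0,0,0,4.2],
])

```text
t: 21.93
ee_pos: [0.4906, -0.1556, 0.1114]
tcp_rot: [[-0.894, 0.447, 0.001], [0.447, 0.894, -0.0], [-0.001, 0.0, -1.0]]
contact_force: [0.3, 0.7, -1.7]
gripper_width: 0.0507
```

>>> arm_command([
  [0,0,0,0,-0.15,-0.3,4.2],
  [0,0,0,0,0,-0.25,4.2],
  [0,0,0,0,0,0,4.2],
  [0,0,0,0,0,0,4.2],
  [0,0,0,0,0,0,4.2],
])

```text
t: 22.35
ee_pos: [0.4903, -0.1571, 0.1053]
tcp_rot: [[-0.894, 0.447, -0.0], [0.447, 0.894, 0.0], [0.0, -0.0, -1.0]]
contact_force: [-0.1, -0.4, -1.7]
gripper_width: 0.0501
```

>>> arm_command([
  [0,0,0,0,0,-0.1,4.2],
  [0,0,0,0,0,0,4.2],
  [0,0,0,0,0,0,4.2],
])

```text
t: 22.6
ee_pos: [0.4903, -0.1571, 0.1043]
tcp_rot: [[-0.894, 0.447, -0.0], [0.447, 0.894, 0.0], [0.0, 0.0, -1.0]]
contact_force: [-0.5, 0.0, -1.2]
gripper_width: 0.0506
```

>>> arm_command([
  [0,0,0,0,0,-0.1,4.2],
  [0,0,0,0,0,0,4.2],
  [0,0,0,0,0,0,4.2],
])

```text
t: 22.85
ee_pos: [0.4905, -0.1572, 0.1039]
tcp_rot: [[-0.894, 0.447, 0.001], [0.447, 0.894, -0.0], [-0.001, 0.0, -1.0]]
contact_force: [-1.7, 0.8, 6.1]
gripper_width: 0.0502
```

Contact. Release, rise, go over the jar at (0.5675,0.1035): Δ = (+7.7, +26.1).

>>> arm_command([
  [0,0,0,0,0,0,8.5],
  [0,0,0,0,0,0,8.5],
  [0,0,0,0,0,0,8.5],
  [0,0,0,0,0,0,8.5],
  [0,0,0,0,0,0,8.5],
  [0,0,0,0,0,0,8.5],
  [0,0,0,0,0,2,8.5],
  [0,0,0,0,0,4,8.5],
  [0,0,0,0,0,4,8.5],
  [0,0,0,0,0,4,8.5],
])

```text
t: 23.68
ee_pos: [0.4899, -0.1569, 0.2449]
tcp_rot: [[-0.894, 0.447, -0.001], [0.447, 0.894, 0.0], [0.001, -0.0, -1.0]]
contact_force: [0.0, -0.2, -0.5]
gripper_width: 0.0849
```

>>> arm_command([
  [0,0,0,0.9,2.9,0,8.5],
  [0,0,0,0.9,2.9,0,8.5],
  [0,0,0,0.9,2.9,0,8.5],
  [0,0,0,0.9,2.9,0,8.5],
  [0,0,0,0.9,2.9,0,8.5],
  [0,0,0,0.8,2.9,0,8.5],
  [0,0,0,0.8,2.9,0,8.5],
  [0,0,0,0.8,2.9,0,8.5],
  [0,0,0,0.8,2.9,0,8.5],
  [0,0,0,0,0,0,8.5],
])

```text
t: 24.52
ee_pos: [0.5679, 0.108, 0.2431]
tcp_rot: [[-0.896, 0.445, 0.0], [0.445, 0.896, 0.001], [0.0, 0.001, -1.0]]
contact_force: [0.6, 0.6, 0.3]
gripper_width: 0.0849
```

```bash
python3 - <<'E'
from h import *
im,d,c=grab('wrist','w4'); print(arm.sense()['ee_pos'])
grab('scene','scene2')
E
```

```text
[0.5674 0.106  0.243 ]
```

View pics/w4.png

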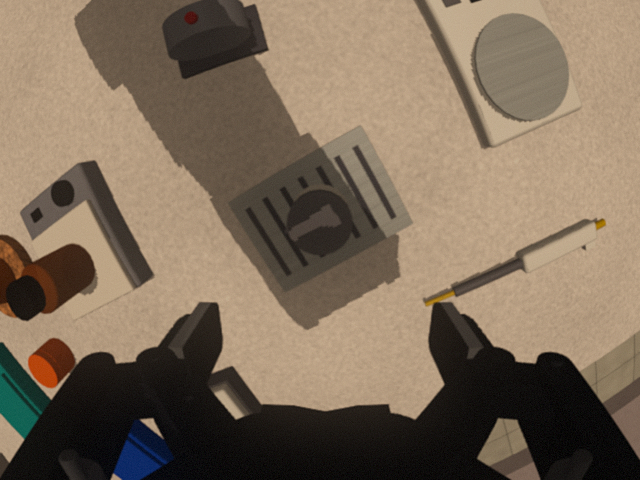

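The jar is under the jaws at (321,223), and the bottle stands on the stirrer plate (55,275). Down 19.8 cm.

>>> arm_command([
  [0,0,0,0,-0.2,-2.5,8.5],
  [0,0,0,0,0,-3.5,8.5],
  [0,0,0,0,0,-3.5,8.5],
  [0,0,0,0,0,-3.5,8.5],
  [0,0,0,0,0,-3,8.5],
  [0,0,0,0,0,-2.3,8.5],
  [0,0,0,0,0,-1.5,8.5],
  [0,0,0,0,0,0,8.5],
  [0,0,0,0,0,0,8.5],
])

```text
t: 25.37
ee_pos: [0.5671, 0.101, 0.0452]
tcp_rot: [[-0.894, 0.448, -0.001], [0.448, 0.894, -0.0], [0.001, -0.001, -1.0]]
contact_force: [-0.0, 0.6, 0.3]
gripper_width: 0.0848
```

>>> arm_command([
  [0,0,0,0,0,0,6],
  [0,0,0,0,0,0,4.5],
  [0,0,0,0,0,0,4.5],
  [0,0,0,0,0,0,4.5],
  [0,0,0,0,0,0,4.5],
  [0,0,0,0,0,0,4.5],
  [0,0,0,0,0,0,4.5],
  [0,0,0,0,0,0,4.5],
], force=40)

```text
t: 26.03
ee_pos: [0.5681, 0.1018, 0.0469]
tcp_rot: [[-0.894, 0.447, 0.002], [0.447, 0.894, 0.0], [-0.002, 0.001, -1.0]]
contact_force: [-2.0, -1.4, 7.2]
gripper_width: 0.0551
```

>>> arm_command([
  [0,0,0,0,0,0.5,4.5],
  [0,0,0,0,0,1.5,4.5],
  [0,0,0,0,0,3,4.5],
  [0,0,0,0,0,3,4.5],
  [0,0,0,0,0,2,4.5],
  [0,0,0,0,0,1,4.5],
  [0,0,0,-0.3,1.3,0,4.5],
  [0,0,0,-0.6,2.8,0,4.5],
  [0,0,0,-0.6,2.8,0,4.5],
  [0,0,0,-0.6,2.8,0,4.5],
])

```text
t: 26.87
ee_pos: [0.5451, 0.2003, 0.1541]
tcp_rot: [[-0.894, 0.448, -0.002], [0.448, 0.894, -0.0], [0.002, -0.001, -1.0]]
contact_force: [0.6, 0.6, -1.6]
gripper_width: 0.055
```

>>> arm_command([
  [0,0,0,-0.6,2.8,0,4.5],
  [0,0,0,-0.6,2.8,0,4.5],
  [0,0,0,-0.6,2.8,0,4.5],
  [0,0,0,-0.6,2.8,0,4.5],
  [0,0,0,-0.6,2.8,0,4.5],
  [0,0,0,0,1.1,0,4.5],
  [0,0,0,0,0,0,4.5],
  [0,0,0,0,0,0,4.5],
])

```text
t: 27.53
ee_pos: [0.5156, 0.35, 0.1542]
tcp_rot: [[-0.895, 0.446, -0.001], [0.446, 0.895, -0.001], [0.001, -0.002, -1.0]]
contact_force: [0.4, -0.4, -1.9]
gripper_width: 0.055
```

>>> arm_command([
  [0,0,0,0.1,0,-1.5,4.5],
  [0,0,0,0,0,-2.5,4.5],
  [0,0,0,0,0,-2,4.5],
  [0,0,0,0,0,-1.2,4.5],
  [0,0,0,0,0,-0.5,4.5],
  [0,0,0,0,0,-0.3,4.5],
  [0,0,0,0,0,0,4.5],
  [0,0,0,0,0,0,4.5],
  [0,0,0,0,0,0,4.5],
])

```text
t: 28.28
ee_pos: [0.5178, 0.3501, 0.0764]
tcp_rot: [[-0.894, 0.447, 0.001], [0.447, 0.894, 0.001], [-0.001, 0.001, -1.0]]
contact_force: [0.3, -0.1, -1.7]
gripper_width: 0.0551
```

>>> arm_command([
  [0,0,0,0,0,-0.15,4.5],
  [0,0,0,0,0,0,4.5],
  [0,0,0,0,0,0,4.5],
])

```text
t: 28.53
ee_pos: [0.5173, 0.35, 0.074]
tcp_rot: [[-0.894, 0.447, 0.0], [0.447, 0.894, 0.0], [-0.0, 0.0, -1.0]]
contact_force: [0.3, 0.3, -2.1]
gripper_width: 0.0547
```

>>> arm_command([
  [0,0,0,0,0,-0.15,4.5],
  [0,0,0,0,0,-0.15,4.5],
  [0,0,0,0,0,0,4.5],
  [0,0,0,0,0,0,4.5],
  [0,0,0,0,0,0,4.5],
])

```text
t: 28.95
ee_pos: [0.5173, 0.3499, 0.0708]
tcp_rot: [[-0.894, 0.447, -0.0], [0.447, 0.894, -0.0], [0.0, -0.0, -1.0]]
contact_force: [0.4, -0.4, -1.4]
gripper_width: 0.0551
```

>>> arm_command([
  [0,0,0,0,0,-0.1,4.5],
  [0,0,0,0,0,0,4.5],
  [0,0,0,0,0,0,4.5],
])

```text
t: 29.2
ee_pos: [0.5174, 0.35, 0.07]
tcp_rot: [[-0.894, 0.447, 0.0], [0.447, 0.894, 0.0], [-0.0, 0.0, -1.0]]
contact_force: [-0.6, -0.9, 1.1]
gripper_width: 0.0556
```

>>> arm_command([
  [0,0,0,0,0,-0.03,4.5],
  [0,0,0,0,0,0,4.5],
  [0,0,0,0,0,0,8.5],
  [0,0,0,0,0,0,8.5],
  [0,0,0,0,0,0,8.5],
  [0,0,0,0,0,0,8.5],
  [0,0,0,0,0,0,8.5],
  [0,0,0,0,0,0,8.5],
  [0,0,0,0,0,2,8.5],
  [0,0,0,0,0,4,8.5],
])

```text
t: 30.03
ee_pos: [0.5152, 0.3487, 0.1259]
tcp_rot: [[-0.894, 0.447, -0.007], [0.447, 0.894, -0.004], [0.004, -0.007, -1.0]]
contact_force: [0.1, -0.3, 0.0]
gripper_width: 0.0848
```

>>> arm_command([
  [0,0,0,0,0,4,8.5],
  [0,0,0,0,0,4,8.5],
  [0,0,0,0,0,4,8.5],
  [0,0,0,-3,1.5,0,8.5],
  [0,0,0,-3.5,2,0,8.5],
  [0,0,0,-3.5,2,0,8.5],
  [0,0,0,-3.5,2,0,8.5],
  [0,0,0,-3.5,2,0,8.5],
  [0,0,0,-3.5,2,0,8.5],
  [0,0,0,0,0,0,8.5],
])

```text
t: 30.87
ee_pos: [0.3072, 0.4674, 0.2497]
tcp_rot: [[-0.896, 0.443, -0.001], [0.443, 0.896, 0.001], [0.001, 0.0, -1.0]]
contact_force: [-0.3, -0.6, 0.7]
gripper_width: 0.0851
```

```bash
python3 - <<'E'
from h import *
grab('top','top2');grab('scene','scene3')
W,im=cloud('top2')
def q(n,u0,v0,u1,v1,a,b):
    P=W[v0:v1,u0:u1].reshape(-1,3);P=P[(P[:,2]>a)&(P[:,2]<b)];print(n,len(P),np.median(P[:,2]),cv2.minEnclosingCircle(P[:,:2].astype(np.float32)))
q('jar',100,235,175,300,.08,.1);q('stopper',395,265,460,325,.12,.15);q('cap',325,240,385,310,.137,.16)
for n,b in(('tip',(315,150,378,200,.04,.06)),('timer',(225,310,280,350,.01,.12)),('pip',(115,170,230,200,.006,.05))):
    u0,v0,u1,v1,z0,z1=b;P=W[v0:v1,u0:u1].reshape(-1,3);P=P[(P[:,2]>z0)&(P[:,2]<z1)];print(n,cv2.minAreaRect((P[:,:2]*1000).astype(np.float32)))
E
```

```text
jar 498 0.0869425585448721 ((0.5158054828643799, 0.3499440848827362), 0.028609899803996086)
stopper 143 0.13214466841409167 ((0.44336190819740295, -0.33052730560302734), 0.014109916985034943)
cap 247 0.1435959747811726 ((0.4906657636165619, -0.15696226060390472), 0.018813857808709145)
tip ((723.7459716796875, -137.1745147705078), (118.29377746582031, 85.9798812866211), 89.17945098876953)
timer ((366.1614990234375, 90.19920349121094), (89.47969818115234, 49.38077926635742), 78.91301727294922)
pip ((727.175537109375, 281.54052734375), (263.1158142089844, 45.03411865234375), 87.35469055175781)
```

View pics/scene3.png

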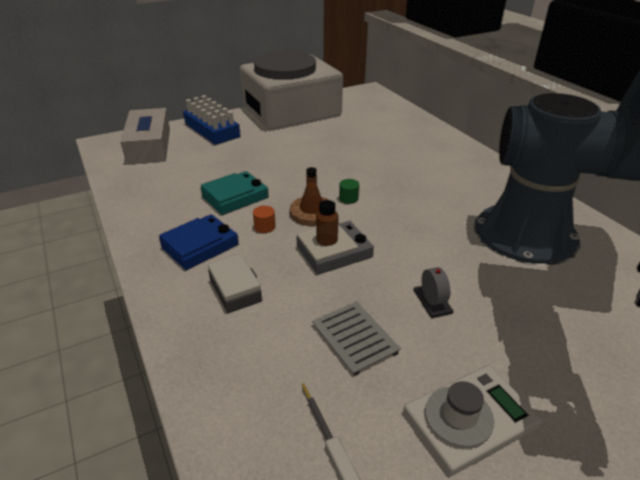

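The scene shows the jar on the pan (463,405), the bottle on the stirrer (327,222), the flask on the cork (311,192), and the stand empty. The pipette's rectangle differs from the start, probably from bench noise at the low threshold, so I check it by image before handing in.

```bash
python3 - <<'E'
from h import *
a,b=[cv2.imread(f'pics/{n}.png',0).astype(np.float32)[165:205,110:240] for n in('top0','top2')]
s=cv2.phaseCorrelate(a,b); d=np.abs(a-b).mean(); print(s,d)
if np.hypot(*s[0])<1 and d<10: arm.finish_job(); print('handed in')
E
```

```text
((0.4059521018348562, -0.07217226478122996), 1.0056644118273699) 1.5107692
the job is handed in; nothing more can be done
handed in
```

All three vessels are moved and the job is handed in, at about 31 s of the 125 s. The jar waited on the steel stand, then the flask went to the cork mat, the bottle to the stirrer and the jar to the balance.

Last checks, from the top camera:

| Vessel | Place | Distance from the middle |
|---|---|---|
| Flask | Cork mat | about 0.5 mm |
| Bottle | Stirrer | about 1 mm |
| Jar | Balance | about 2 mm |

The scene picture shows all three upright and let go, the stand empty and the arm clear.

- **Bystanders:** the tip box and timer are unmoved to within 0.3 mm. For the pipette, the rectangle fitted from depth disagreed by about 16 mm between the first and last pictures. I put that down to noise at the low height threshold. Comparing the two images directly gave a shift of 0.4 px (about 1 mm), so I take it as unmoved.
- **Stand release:** the jar was let go on the stand with about 19 N pressing down, more than at the other placements.

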